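# Wedge a taper-shank electrode into the measuring chuck

### The job

Take the copper electrode out of the black rack, stand its tapered shank in the brass-lined bore of the floating steel chuck, and seat it by pressing it down with about 15 N and turning it some 40 degrees while you press, so that the taper wedges and holds. Finish with the long side of the copper block in line with the two red marks on the chuck, let go and back off. Never push the chuck down with more than 25 N, and leave the other things where they are.

Things in the scene. Friction and masses are not known exactly. Their poses are not given: they have to be found in the camera images.
- electrode: The work: copper block on a steel flange with a tapered steel shank below, 0.28 to 0.46 kg. Origin: centre of the shank's lower end; z up its axis, x along the block's long side. Shank 36 mm long, 10 mm diameter below, 22.7 mm at the top. Flange 30 x 30 mm, z = 36 to 46 mm. Block 40 (x) by 20 mm (y), z = 46 to 84 mm. Starts hanging on its flange in a hole of the rack, long side roughly along the rack.
- electrode_grip (a point): Point on the electrode's axis inside the copper block, at z = 70 mm (24 mm above the flange): the height to grip at, across the block's 20 mm.
- chuck: Fixed chuck: square steel plate 110 x 110 x 12 mm, dark collar, and in it a spring-floated round steel head, 70 mm in diameter, its top 55 mm above the table. Origin: centre of the plate's underside, z up. Two red marks on the head's top, 4 mm wide, 21 to 33 mm from the axis on either side, lie along its x axis.
- chuck_mouth (a point): Centre of the head's top at rest, on the bore's axis. In the bore sits a brass sleeve, rim 4 mm lower, give or take 3.5 (unmeasured, varies). Its tapered hole is 17.8 mm wide at the rim, matches the shank (10 degrees half angle) and is deep enough: the flange never touches the head. Standing loosely, the shank's lower end is about 26 mm (give or take 4) below this point.
- bore (a point): Point on the bore's axis 26 mm below chuck_mouth. Wedging takes the shank only some tenths of a mm deeper, so only force tells. Friction of shank in sleeve is about 0.6 (varies): a straight push does not wedge it enough, turning under the push does, and takes a moment of some 0.3 to 0.6 N m (grip firmly, 50 N). Once wedged it holds by itself.
- chuck_float (a joint): How far the round head has sunk against its spring (m): about 0 at rest, 14 N per mm, at most 6 mm; the head sinks about 1.1 mm under a push of 15 N and 1.8 mm under 25 N.
- rack: Fixed black plastic rack, 70 (x) x 250 (y) x 44 mm high, three through holes of 25.5 mm in a row along its y axis, 80 mm apart, the middle one at its centre. Origin at the centre of the underside.
- spare_a: Electrode like the copper one but with a black graphite block, 0.2 kg, in another hole of the rack; leave it. Origin as for electrode.
- spare_b: Second black graphite electrode, as spare_a; leave it.
- ref_sphere: White ceramic ball, 25 mm, on a steel stem and a 64 mm dark foot, 107 mm tall. Origin under the foot. Leave it.
- caliper: Caliper lying flat, 160 mm long, 12 mm thick. Origin under the middle of its beam. Leave it.
- scanner: Black hand scanner lying down, about 190 mm long, 36 mm high. Origin under its head. Leave it.
Things that resemble listed ones, but are neither listed nor needed, are in the scene too. Leave any green or turquoise look-alike of the electrode alone.

How it is judged:
By the outcome, as a careful person would: the job done as asked, in the order asked, and still so for the second after the job is handed in, with the robot touching nothing.
It also fails if it takes over 64 s, if anything falls off the work surface, if the arm or the gripper's body presses on something with over 40 N, if the wrist force passes 120 N, or if a joint passes its speed limit or range.

### The arm

A 7-joint arm with a two-finger parallel gripper is mounted at the origin on the work surface. World frame = base frame: x ahead of the robot, y to its left, z up, the work surface at z = 0. Lengths are in m, angles in rad, forces in N, time in s.
With the tool pointing down it reaches from about 0.425 to 1.025 m from the base axis. Payload 3.6 kg.
Tool frame: the origin (TCP) lies at the very end of the fingers, on their centre line; the grasp point (between the pads) lies 19 mm behind it; z points along the fingers, y is the direction in which the jaws open and shut (so a half turn about z gives the same grasp; the last joint's range is limited). The gripper opens to 85 mm and grips with 20 to 120 N. Pads are 22 mm wide; open, the fingers measure 114 mm over their backs; the gripper's body (76 mm by 85 mm) begins 54 mm behind the grasp point. The pads swing forward as they close: fully open they stand 13 mm farther back than shut.
Start: joints at [-0.093, 0.591, 0.048, 1.609, -0.033, 0.943, -0.034], TCP at [0.725, 0, 0.198] pointing down, gripper open.
Joint ranges: [-2.69, 2.69], [-0.47, 2.24], [-1.27, 1.36], [0.19, 2.51], [-1.53, 4.68], [0.08, 2.07], [-3.09, 3.09]. Speed limits (rad/s): [2.57, 2.57, 3.14, 3.14, 3.14, 3.14, 3.14].

### API

Orientations are given as [roll, pitch, yaw] about the fixed x, y, z axes, in that order (R = Rz(yaw) Ry(pitch) Rx(roll)).
In Python, from rig import readout, vision, workorder gives the robot as it stands.
- The arm moves only by the tool play_rows, never from a script. Its argument "deltas" is one flat list of numbers, 5 for each row, row after row: the opening, from 0 (shut) to 1 (fully open), then the shift along the tool's x, y, z in cm, then the turn about the tool's z in degrees. In form: [grip, tx, ty, tz, roll, grip, tx, ty, tz, roll, ...]. A call has 1 to 20 rows; each row shifts and turns the commanded pose from where the row before left it, along the tool's axes as they then stand; what a row does not reach is not made up. A row lasts 1/10 s, in which the tool goes at most 50 mm and 8.59 degrees, less where a joint would pass 70% of its speed; a pose out of reach is approached as far as the arm can. A call with a gripper value outside its range is refused whole. The fingers move at their own pace and stop on an object; "squeeze" is the grip in N (left out, the last holds). Time passes only in rows, so rows that do not move let the fingers close. It gives the time, the measured TCP pose, the force and the opening at its end, in the units of the state.
- readout.read_state(): the state, without advancing time (a new reading comes with each control period).
- vision.camera(name): name is "scene" or "side" or "wrist"; returns the picture (420x560x3 uint8, red, green, blue); there is no depth.
- vision.camera_info(name): a dict with "fx", "fy", "cx", "cy" (pixels), "world_to_cam" (4x4, takes a point from world to camera coordinates). Camera axes: x right, y down, z forward; pixel columns grow to the right and rows downward; lengths in m; the calibration is good to about 2 mm. A picture is of the moment at which its call begins: read the wrist's pose just before it. camera_info takes no time and is no camera call; for the wrist camera it gives the pose at the moment of the call.
- workorder.finish_job(): hands the job in, once; it reports no verdict.
The state is a dict: "t": time; "joints": joint angles; "qd": joint speeds; "tau": joint torques, N m; "tcp_pos": TCP position; "tool_rot": TCP orientation; "force": force on the tool from outside, world axes, zero at the start; "wrist_torque": the same for the moment, N m; "finger_gap": finger opening in m.
Only numpy, scipy, OpenCV 4.12 (cv2) and the standard library are available. Lean on these libraries where they do the work, as an engineer would, in place of code of your own. Each camera call takes 0.05 s, during which the arm holds its last target.

## Working session

There is one attempt and no reset: what is moved stays moved. The work goes in short steps, Python scripts to look and compute and a tool call to move; the robot and the scene stay as the last step left them, time stands still between calls to the robot, and variables do not carry over. Pictures are saved under pics/ and viewed, and the job is handed in when it is done.

Besides the shell and the picture viewer there is one more tool, called after ">>>" by a JSON object that holds its "api" and its "payload", one argument or row to a line. play_rows: Moves the arm, as the interface text tells. Its arguments: {"type":"object","properties":{"deltas":{"type":"array","items":{"type":"number"}},"squeeze":{"type":"number"}},"required":["deltas"]}

```bash
mkdir -p pics; ls; cat > h.py <<'E'
import numpy as np,cv2
from rig import readout, vision, workorder
def snap(n,f):
    info=vision.camera_info(n); im=vision.camera(n)
    np.savez('pics/'+f+'.npz',im=im,**{k:np.array(v) for k,v in info.items()})
    cv2.imwrite('pics/'+f+'.png',im[:,:,::-1]); return im,info
def load(f):
    d=np.load('pics/'+f+'.npz'); return d['im'],d
def ray(d,u,v):
    T=np.array(d['world_to_cam']);R=T[:3,:3];t=T[:3,3]
    c=-R.T@t; r=R.T@np.array([(u-d['cx'])/d['fx'],(v-d['cy'])/d['fy'],1]); return c,r/np.linalg.norm(r)
def onz(d,u,v,z):
    c,r=ray(d,u,v); return c+r*(z-c[2])/r[2]
def tri(obs):
    A=np.zeros((3,3));b=np.zeros(3);cs=[ray(*o) for o in obs]
    for c,r in cs:
        P=np.eye(3)-np.outer(r,r);A+=P;b+=P@c
    x=np.linalg.solve(A,b); return x,[np.linalg.norm((np.eye(3)-np.outer(r,r))@(x-c)) for c,r in cs]
def proj(d,p):
    T=np.array(d['world_to_cam']);q=T[:3,:3]@np.array(p)+T[:3,3]; return d['fx']*q[0]/q[2]+d['cx'],d['fy']*q[1]/q[2]+d['cy']
E
python3 - <<'E'
from h import *
s=readout.read_state();print(s)
for n in('scene','side','wrist'):
    im,i=snap(n,n+'0');print(n,i['fx'],i['cx'],i['cy'],ray(i,280,210))
E
```

```text
pics
{'t': 0.0, 'joints': array([-0.09349546,  0.59212655,  0.04830174,  1.6098797 , -0.03332088,
        0.94269242, -0.03368715]), 'qd': array([-9.04513243e-05, -8.48266081e-04,  5.58902840e-04, -1.01077216e-03,
        1.03187728e-03,  3.35828831e-04, -5.52891539e-04]), 'tau': array([ 3.78132427e-04, -5.48684978e+01,  1.54672019e+00, -1.98121297e+01,
        9.43630905e-03,  8.90732801e-03, -1.16924070e-05]), 'tcp_pos': array([7.24065258e-01, 1.48798249e-06, 1.96314239e-01]), 'tool_rot': array([-3.13929463e+00,  1.14228939e-04,  1.57086990e+00]), 'force': array([ 0.36343352,  0.28874195, -0.49013261]), 'wrist_torque': array([-0.04038992, -0.04649839,  0.02538878]), 'finger_gap': 0.08530499706494776}
scene 545.2941956386327 273.6823089747886 207.2531277180882 (array([1.1850857 , 0.80057402, 0.68350909]), array([-0.56847146, -0.60571287, -0.55673344]))
side 471.11664350815283 283.32819972712986 209.04878415328136 (array([0.05374796, 0.74271538, 0.89308688]), array([ 0.4464803 , -0.5282587 , -0.72221748]))
wrist 374.4118133476189 280.7675782381262 208.97137249891756 (array([0.72395007, 0.08341595, 0.37418503]), array([-0.00457076, -0.32142075, -0.94692545]))
```

View pics/scene0.png

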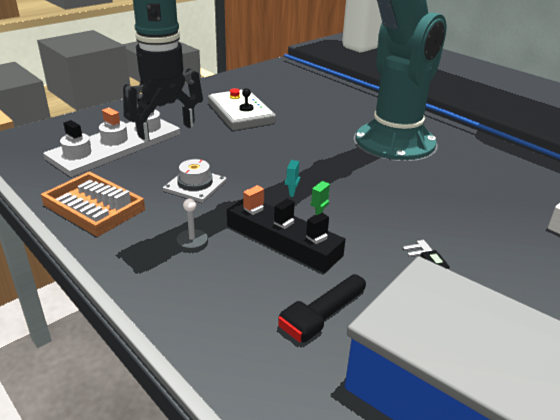

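View pics/side0.png

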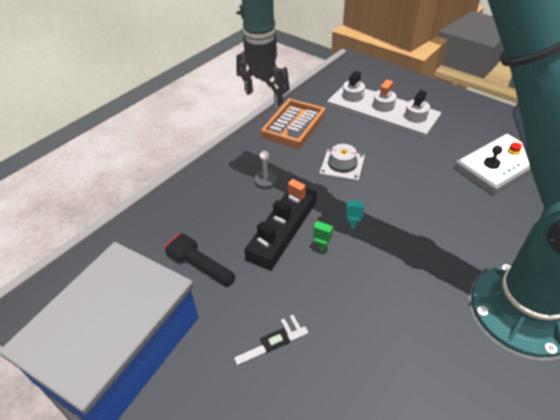

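View pics/wrist0.png

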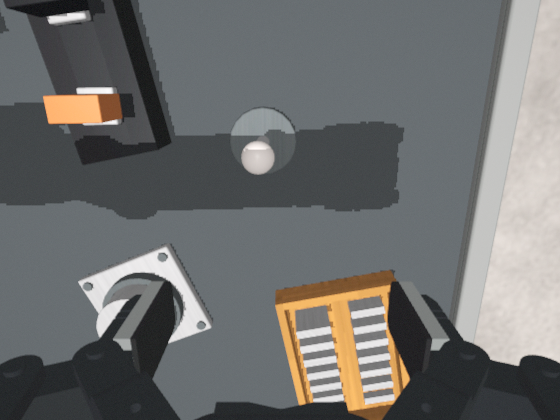

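The candidates are: an orange block in the black rack at scene (254,198), an orange block on the white three-post plate at (113,117), turquoise at (292,175) and green at (321,195). The task says copper in the *black rack*, so the first one fits. The chuck is at (195,175), a square plate with a round head and red marks. I'll confirm this in an enlarged crop.

```bash
python3 - <<'E'
from h import *
a=load('scene0')[0];b=load('side0')[0]
A=cv2.resize(a[150:275,160:360],None,fx=4,fy=4,interpolation=cv2.INTER_CUBIC)[:,:800]
B=cv2.resize(b[130:270,240:400],None,fx=4,fy=4,interpolation=cv2.INTER_CUBIC)
cv2.imwrite('pics/cA.png',A[:,:,::-1]);cv2.imwrite('pics/cB.png',B[:,:,::-1])
E
```

```text
(no output)
```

View pics/cA.png

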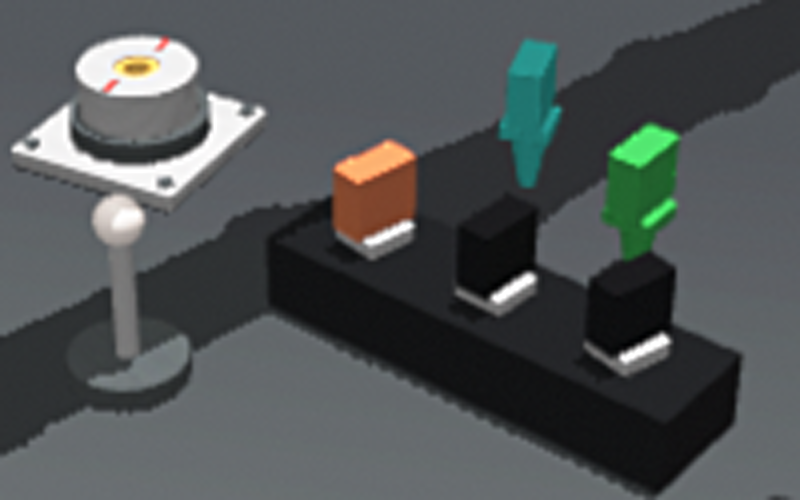

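View pics/cB.png

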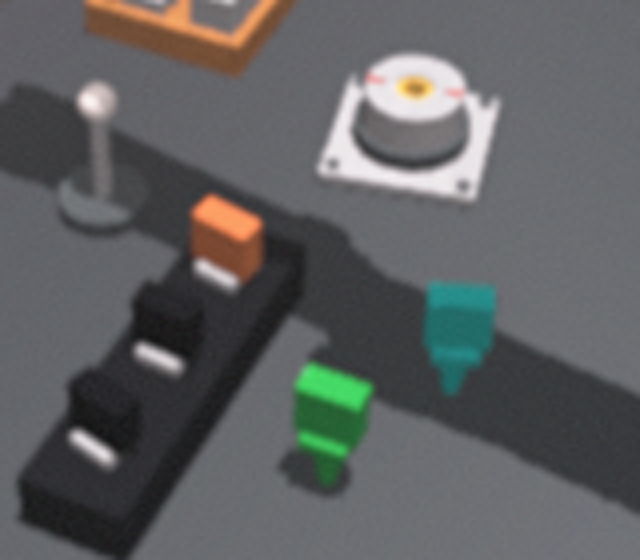

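The copper block in the black rack's end hole is confirmed, at scene (254,198), side (297,190) and wrist (83,109). The chuck is at scene (194,167), side (343,153). Next I'll make the rough measurements.

```bash
python3 - <<'E'
from h import *
D={}
for n in('scene0','side0','wrist0'):
    im,d=load(n);hsv=cv2.cvtColor(im,cv2.COLOR_RGB2HSV)
    m=((hsv[...,0]<15)&(hsv[...,1]>110)&(hsv[...,2]>90)).astype(np.uint8)
    k,l,st,c=cv2.connectedComponentsWithStats(m)
    print(n);[print(' ',st[i],c[i].round(1)) for i in range(1,k) if st[i,4]>6]
    D[n]=d
A=cv2.resize(D['wrist0']['im'][0:190,0:200],None,fx=3,fy=3,interpolation=cv2.INTER_CUBIC)
cv2.imwrite('pics/cC.png',A[:,:,::-1])
print(tri([(D['scene0'],254,200),(D['side0'],297,190)]))
# chuck mouth
print(tri([(D['scene0'],160+136/4,150+67/4),(D['side0'],240+415/4,130+88/4)]))
E
```

```text
scene0
  [ 225    0  121   71 6109] [276.   26.7]
  [230  89  10   7  56] [234.2  91.8]
  [102 108  18  17 220] [110.6 115.6]
  [ 90 172  18   9  18] [ 98.5 176. ]
  [ 46 174  64  25 393] [ 71.9 185.9]
  [243 185  21  25 401] [253.1 197.3]
  [ 78 190  10   7  14] [ 82.1 193.3]
  [  41  192  104   45 1215] [ 97.1 215.3]
  [ 89 195  14   9  23] [ 95.2 200. ]
  [108 206   4   5   9] [109.3 208.6]
  [278 316  24  26 270] [289.4 328.6]
side0
  [ 342    0  140   75 3731] [402.7  27.9]
  [333  32  24  20 147] [341.9  40.9]
  [381  80  12  15 132] [386.1  86.6]
  [ 262   98   63   50 1044] [292.8 123.6]
  [510 143  11   8  75] [515.3 146.5]
  [288 178  18  22 276] [296.4 188.2]
  [173 234   7   6  10] [175.7 236.6]
  [165 240   7   7  10] [168.3 243. ]
wrist0
  [  43   94   79   30 1237] [ 83.2 107.9]
  [ 276  270  120   33 1005] [335.9 286. ]
  [285 311   3   6   8] [286.  313.2]
  [396 348   5   9  10] [397.5 351.9]
  [350 398  48  22 243] [372.4 411.7]
(array([0.57138373, 0.06317828, 0.06801643]), [np.float64(0.00358186368898565), np.float64(0.0035818636889856544)])
(array([ 0.57212616, -0.15399823,  0.05137146]), [np.float64(0.0015313120356170056), np.float64(0.0015313120356170047)])
```

View pics/cC.png

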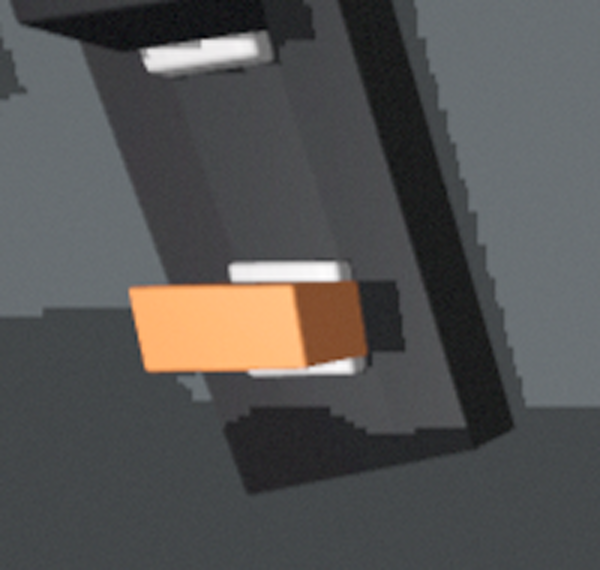

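```bash
python3 - <<'E'
from h import *
for n,(u0,v0,u1,v1) in {'scene0':(175,155,212,178),'side0':(325,138,362,170)}.items():
    im,d=load(n);hsv=cv2.cvtColor(im,cv2.COLOR_RGB2HSV)
    m=(((hsv[...,0]<10)|(hsv[...,0]>170))&(hsv[...,1]>60)).astype(np.uint8)
    m[:v0]=0;m[v1:]=0;m[:,:u0]=0;m[:,u1:]=0
    k,l,st,c=cv2.connectedComponentsWithStats(m)
    P=[onz(d,*c[i],.055) for i in range(1,k) if st[i,4]>4]
    for p in P: print(n,p)
    p=P[1]-P[0];print(np.degrees(np.arctan2(p[1],p[0])),(P[0]+P[1])/2,np.linalg.norm(p))
    for p in ((0.571,0.063,.092),(.571,.063,0.008)): print(proj(d,p))
im,d=load('wrist0')
c=[onz(d,u/3,v/3,.092) for u,v in((130,287),(297,284),(305,370),(146,372))]
print(c, np.mean(c,0)); e=c[1]-c[0];print(np.degrees(np.arctan2(e[1],e[0])))
r=[onz(d,u/3,v/3,.044) for u,v in((247,494),(475,448),(345,0))];print(r)
E
```

```text
scene0 [ 0.54769622 -0.16213493  0.055     ]
scene0 [ 0.59948133 -0.13965136  0.055     ]
23.46906949655439 [ 0.57358877 -0.15089315  0.055     ] 0.05645536788897629
(np.float64(253.11525005045507), np.float64(188.71714077096175))
(np.float64(253.0716622630204), np.float64(221.99672516181195))Traceback (most recent call last):
  File "<stdin>", line 9, in <module>
IndexError: list index out of range
```

>>> {"api": "play_rows", "payload": {
  "deltas": [1, 1.05, -2.55, -0.4, 0, 1, 1.05, -2.55, -0.4, 0, 1, 1.05, -2.55, -0.4, 0, 1, 1.05, -2.55, -0.4, 0, 1, 1.05, -2.55, -0.4, 0, 1, 1.05, -2.55, -0.4, 0, 1, 0, 0, 0, 7.5, 1, 0, 0, 0, 7.5, 1, 0, 0, 0, 7.5, 1, 0, 0, 0, 7.5, 1, 0, 0, 0, 7.5, 1, 0, 0, 0, 7.5, 1, 0, 0, 0, 7.5, 1, 0, 0, 0, 7.5, 1, 0, 0, 0, 7.5, 1, 0, 0, 0, 7.5, 1, 0, 0, 0, 7.5, 1, 0, 0, 0, 7.5],
  "squeeze": 50
}}

```text
t: 1.95
tcp_pos: [0.5717, 0.0631, 0.2213]
tool_rot: [3.142, 0.001, -0.005]
force: [-0.4, 0.6, -0.4]
finger_gap: 0.0853
```

```bash
python3 - <<'E'
from h import *
s=readout.read_state();print(s['t'],s['tcp_pos'],s['tool_rot'],s['joints'].round(2),s['force'])
snap('wrist','w1')
E
```

```text
1.95 [0.57166614 0.06305502 0.2212593 ] [ 3.14152105e+00  6.10264610e-04 -5.21543349e-03] [-0.51  0.4   0.43  1.94 -0.22  0.84 -1.54] [-0.35560305  0.56462721 -0.3625523 ]
```

View pics/w1.png

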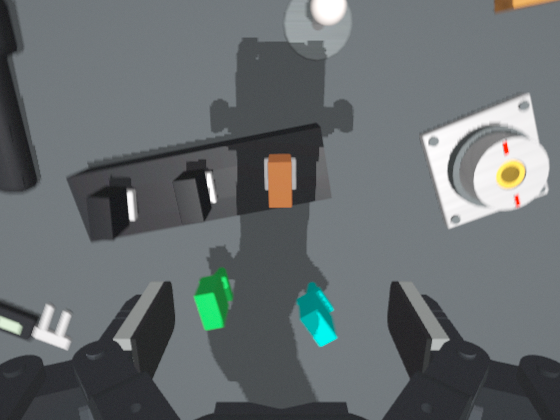

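The wrist view shows the copper block at (280,180), the chuck bore at (510,175), and green (211,300) and turquoise (317,315) on the near side. Next I'll enlarge for corners.

```bash
python3 - <<'E'
from h import *
im,d=load('w1')
A=cv2.resize(im[145:220,245:320],None,fx=8,fy=8,interpolation=cv2.INTER_CUBIC)
B=cv2.resize(im[120:230,450:560],None,fx=5,fy=5,interpolation=cv2.INTER_CUBIC)
C=np.zeros((600,600,3),np.uint8);C[:]=A
cv2.imwrite('pics/cD.png',C[:,:,::-1]);cv2.imwrite('pics/cE.png',B[:,:,::-1])
hsv=cv2.cvtColor(im,cv2.COLOR_RGB2HSV)
m=((hsv[...,0]<15)&(hsv[...,1]>110)&(hsv[...,2]>90)).astype(np.uint8);m[:,350:]=0;m[:120]=0;m[250:]=0
for t in (0,190,):
    mm=m.copy(); mm[im[...,0]<t]=0
    c=max(cv2.findContours(mm,0,1)[0],key=cv2.contourArea);print(cv2.minAreaRect(c),cv2.boxPoints(cv2.minAreaRect(c)))
print(proj(d,(.571,.063,.092)),proj(d,(.572,-.153,.055)))
# lookalikes
for nm,lo,hi in(('green',50,70),('teal',84,98)):
    o=[]
    for n in('scene0','side0','w1'):
        i2,dd=load(n);h=cv2.cvtColor(i2,cv2.COLOR_RGB2HSV)
        mm=((h[...,0]>=lo)&(h[...,0]<=hi)&(h[...,1]>120)&(h[...,2]>60)).astype(np.uint8)
        if n=='scene0': mm[:150]=0;mm[:,400:]=0
        if n=='side0': mm[:,400:]=0
        k,l,st,c=cv2.connectedComponentsWithStats(mm);i=1+st[1:,4].argmax();print(nm,n,st[i],c[i]);o.append((dd,*c[i]))
    print(tri(o[:2]),tri(o))
E
```

```text
((279.9999694824219, 180.49998474121094), (23.999996185302734, 52.99999237060547), 0.0) [[267.99997 206.99998]
 [267.99997 153.99998]
 [291.99997 153.99998]
 [291.99997 206.99998]]
((279.0, 184.0), (22.0, 44.0), 0.0) [[268. 206.]
 [268. 162.]
 [290. 162.]
 [290. 206.]]
(np.float64(282.44053603577106), np.float64(185.03960993310795)) (np.float64(512.2393806781764), np.float64(172.61379562961952))
green scene0 [311 181  19  34 452] [320.02654867 196.17699115]
green side0 [314 221  19  30 373] [322.12868633 233.4075067 ]
green w1 [194 267  39  64 912] [216.11513158 292.13267544]
(array([0.44355779, 0.1331708 , 0.05813533]), [np.float64(0.001673561499885029), np.float64(0.0016735614998849852)]) (array([0.44455343, 0.13264796, 0.05699764]), [np.float64(0.002174795802676232), np.float64(0.0019149513422310562), np.float64(0.0019160905283743417)])
teal scene0 [284 160  16  37 373] [292.28686327 176.54691689]
teal side0 [346 201  18  27 353] [354.07932011 211.83569405]
teal w1 [ 296  282   42   65 1585] [316.87570978 314.67066246]
(array([0.42435827, 0.02511007, 0.05187089]), [np.float64(0.0026278800879366375), np.float64(0.0026278800879365903)]) (array([0.42236238, 0.02660149, 0.05462155]), [np.float64(0.004699073675093529), np.float64(0.0023622987855579968), np.float64(0.004273568790841807)])
```

View pics/cD.png

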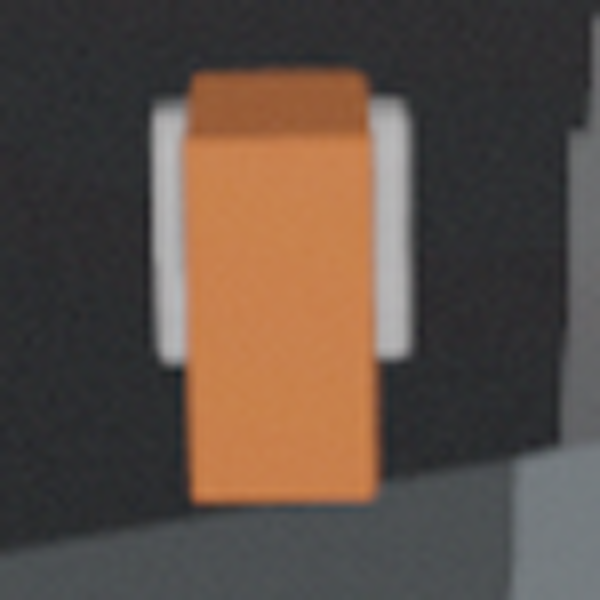

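View pics/cE.png

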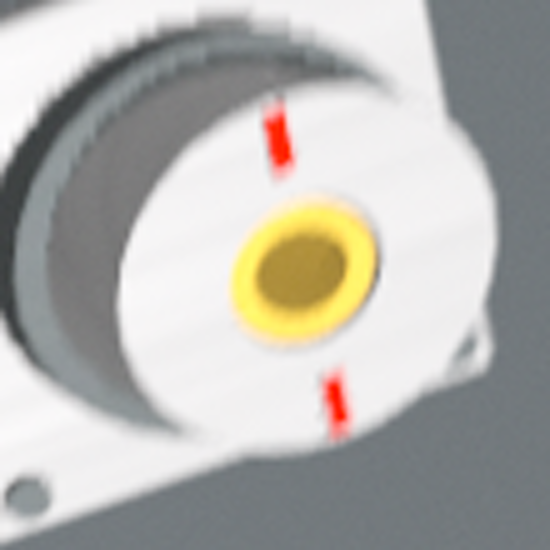

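```bash
cat > m.py <<'E'
from h import *
im,w1=load('w1');_,w0=load('wrist0');_,sc=load('scene0');_,sd=load('side0')
C1=[(245+u/8-.44,145+v/8-.44) for u,v in((187,135),(368,135),(380,502),(190,502))]  # far-left(+x,+y), far-right, near-right, near-left
C0=[(u/3-.33,v/3-.33) for u,v in((297,284),(305,370),(146,372),(130,287))]
for a,b in zip(C0,C1): print(tri([(w0,*a),(w1,*b)]))
P=np.array([onz(w1,*c,.092) for c in C1]);print(P,P.mean(0))
e=P[0]+P[1]-P[2]-P[3];print('ang',np.degrees(np.arctan2(e[1],e[0])))
P0=np.array([onz(w0,*c,.092) for c in C0]);print(P0.mean(0))
a=onz(w1,450+278/5-.4,120+140/5-.4,.055);b=onz(w1,450+337/5-.4,120+403/5-.4,.055)
print(a,b,(a+b)/2,np.degrees(np.arctan2(*(a-b)[1::-1])),np.linalg.norm(a-b))
o=[(sc,160+136/4-.4,150+65/4-.4),(sd,240+415/4-.4,130+85.5/4-.4),(w1,450+307.5/5-.4,120+271.5/5-.4)]
print(tri(o))
E
python3 m.py
python3 - <<'E'
from h import *
for n,(a,b,c,d) in {'scene0':(180,215,240,270),'side0':(170,210,280,315)}.items():
    im=load(n)[0];cv2.imwrite('pics/z'+n+'.png',cv2.resize(im[a:b,c:d],None,fx=14,fy=14,interpolation=cv2.INTER_CUBIC)[:,:,::-1])
E
```

```text
(array([0.59076913, 0.07532347, 0.08974318]), [np.float64(0.00029446639094722745), np.float64(0.00029446639094723634)])
(array([0.59185053, 0.05597453, 0.09486645]), [np.float64(0.00029741586308275526), np.float64(0.0002974158630828016)])
(array([0.55084362, 0.0547918 , 0.09132221]), [np.float64(4.886599375700256e-05), np.float64(4.886599375696822e-05)])
(array([0.55115117, 0.07512792, 0.09173872]), [np.float64(0.0001684248687776472), np.float64(0.000168424868777662)])
[[0.59129459 0.07495771 0.092     ]
 [0.59119397 0.05618657 0.092     ]
 [0.55108145 0.05476537 0.092     ]
 [0.55119323 0.07528208 0.092     ]] [0.57119081 0.06529793 0.092     ]
ang 0.783403073538705
[0.57123287 0.06523877 0.092     ]
[ 0.59555036 -0.14201185  0.055     ] [ 0.54482255 -0.16279711  0.055     ] [ 0.57018646 -0.15240448  0.055     ] 22.280923106630414 0.05482096194564087
(array([ 0.57246363, -0.15260303,  0.05513269]), [np.float64(0.0018896628414409508), np.float64(0.001980788505001036), np.float64(0.0017416685247613293)])
```

View pics/zscene0.png

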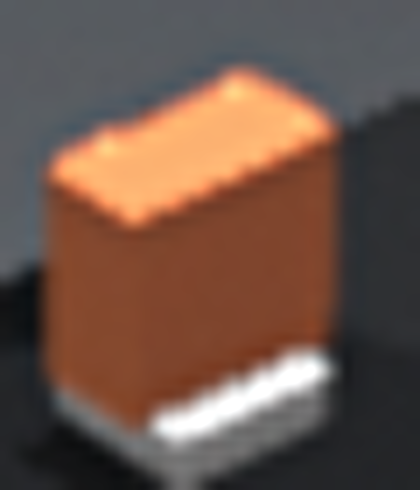

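View pics/zside0.png

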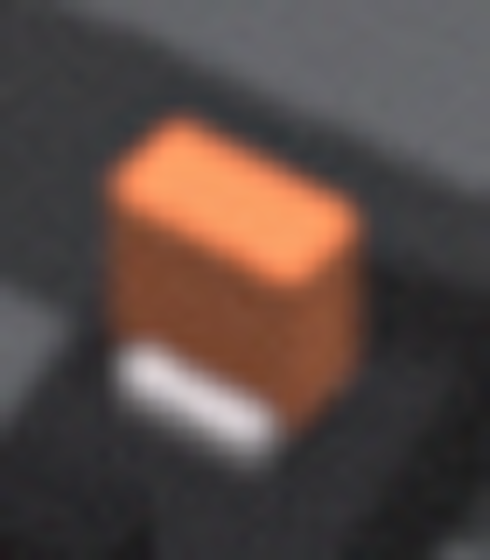

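The two wrist views agree: block top at z = 0.092, centre (0.571, 0.065), long side at about 0.8°. Descending to grip.

>>> {"api": "play_rows", "payload": {
  "deltas": [0.6, -0.05, -0.21, 0, -1.1, 0.6, 0, 0, 2, 0, 0.6, 0, 0, 2, 0, 0.6, 0, 0, 2, 0, 0.6, 0, 0, 2, 0, 0.6, 0, 0, 2, 0, 0.6, 0, 0, 2, 0, 0.6, 0, 0, 1.5, 0, 0.6, 0, 0, 1, 0, 0.6, 0, 0, 1, 0, 0.6, 0, 0, 0.4, 0, 0.6, 0, 0, 0.3, 0, 0.6, 0, 0, 0, 0],
  "squeeze": 50
}}

```text
t: 3.3
tcp_pos: [0.5717, 0.0651, 0.0596]
tool_rot: [-3.142, -0.0, 0.019]
force: [0.6, 0.4, -0.0]
finger_gap: 0.0514
```

```bash
python3 - <<'E'
from h import *
s=readout.read_state();print(s['t'],s['tcp_pos'],s['tool_rot'],s['force'],s['finger_gap'])
snap('wrist','w2')
E
```

```text
3.3 [0.57165974 0.06509766 0.05957007] [-3.14153896e+00 -2.54685245e-04  1.93751049e-02] [ 0.55610159  0.36250695 -0.01428552] 0.051434013483591966
```

View pics/w2.png

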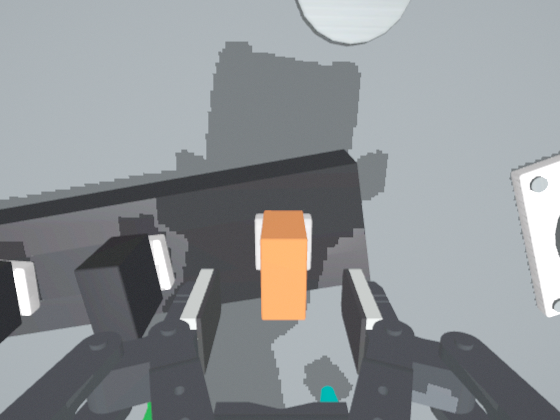

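```bash
python3 - <<'E'
from h import *
im,d=load('w2')
B=cv2.resize(im[200:370,170:390],None,fx=3.5,fy=3.5,interpolation=cv2.INTER_CUBIC)
cv2.imwrite('pics/cF.png',B[:,:,::-1])
for p in((.5717,.0651,.092),(.5717,.0651,.06),(.5827,.0651+.0257,.06),(.5607,.0651+.0257,.06),(.5827,.0651+.0257,.08),(.5607,.0651+.0257,.08)): print(proj(d,p))
E
```

```text
(np.float64(284.1460756545237), np.float64(279.19767104472413))
(np.float64(283.58205260290805), np.float64(248.54256666550611))
(np.float64(233.49981187531705), np.float64(227.87324679868766))
(np.float64(234.36754180333776), np.float64(266.77019465793364))
(np.float64(228.29475585722938), np.float64(243.88457324960353))
(np.float64(229.45918751210064), np.float64(286.28757228022806))
```

View pics/cF.png

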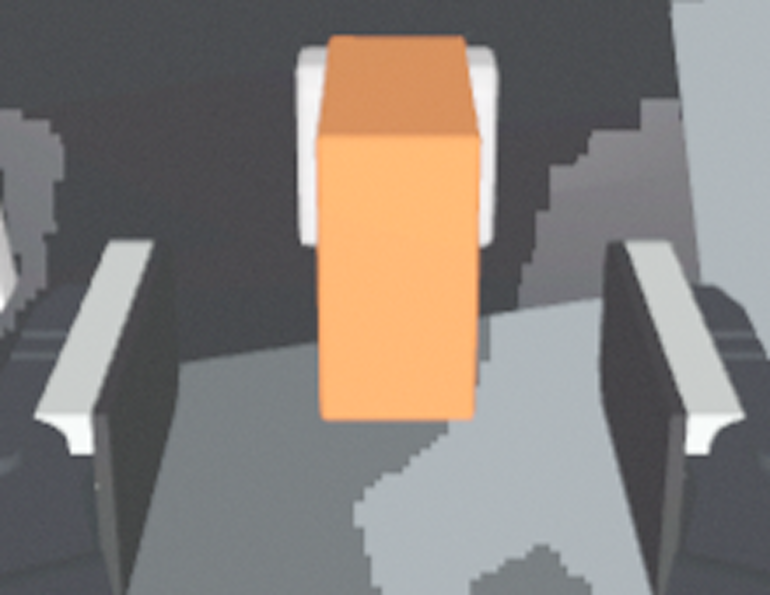

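```bash
python3 - <<'E'
from h import *
im,d=load('w2')
def onx(u,v,x):
    c,r=ray(d,u,v);return c+r*(x-c[0])/r[0]
for u,v in((155,240),(95,413),(622,240),(685,413)):
    print(onx(170+u/3.5,200+v/3.5,.5827), onx(170+u/3.5,200+v/3.5,.5777))
c=[onz(d,170+u/3.5-.3,200+v/3.5-.3,.092) for u,v in((317,135),(480,135),(473,420),(320,420))];print(np.mean(c,0))
E
```

```text
[0.5827     0.09315676 0.1041536 ] [0.5777     0.0949326  0.09466272]
[0.5827     0.09299486 0.13710682] [0.5777     0.09475915 0.12996423]
[0.5827     0.03985846 0.10220641] [0.5777     0.03783616 0.09257676]
[0.5827     0.03982946 0.13565278] [0.5777     0.03780511 0.12840659]
[0.57101516 0.06547208 0.092     ]
```

The pad tips look higher than expected in this wrist view, so I'll check with the outside cameras before closing.

```bash
python3 - <<'E'
from h import *
a,_=snap('scene','sc2');b,_=snap('side','sd2')
A=cv2.resize(a[110:240,190:330],None,fx=4,fy=4,interpolation=cv2.INTER_CUBIC)
B=cv2.resize(b[100:240,230:370],None,fx=4,fy=4,interpolation=cv2.INTER_CUBIC)
cv2.imwrite('pics/cA2.png',A[:,:,::-1]);cv2.imwrite('pics/cB2.png',B[:,:,::-1])
E
```

```text
(no output)
```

View pics/cA2.png

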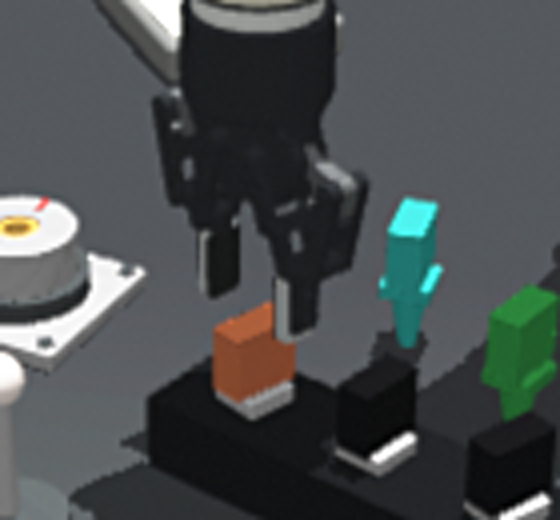

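View pics/cB2.png

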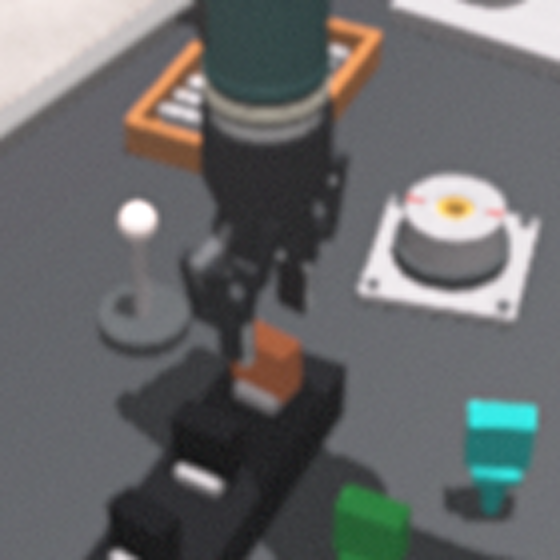

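```bash
python3 - <<'E'
from h import *
_,a=load('sc2');_,b=load('sd2')
print(tri([(a,190+295/4,110+338/4),(b,230+240/4,100+362/4)]))
print(tri([(a,190+218/4,110+296/4),(b,230+292/4,100+309/4)]))
print(proj(a,(.5717,.0651,.0596)),proj(b,(.5717,.0651,.0596)))
s=readout.read_state();print(s['tcp_pos'],s['joints'],s['t'])
for n in('scene','side','wrist'):
    print(n,np.array(vision.camera_info(n)['world_to_cam']).round(3).tolist())
E
```

```text
(array([0.56919826, 0.09325257, 0.0933172 ]), [np.float64(0.0014865359237841845), np.float64(0.0014865359237842249)])
(array([0.57283184, 0.03551444, 0.09289749]), [np.float64(0.001705963449818091), np.float64(0.001705963449817992)])
(np.float64(253.4822533845073), np.float64(202.41084213442952)) (np.float64(295.99808729096713), np.float64(194.11788307861377))
[0.57195448 0.06514094 0.06000406] [-0.4052634   0.61949136  0.29960311  2.0538217  -0.35482102  0.51572127
 -1.39874987] 3.45
scene [[-0.748, 0.663, 0.022, 0.341], [0.353, 0.426, -0.833, -0.19], [-0.562, -0.616, -0.553, 1.536], [0.0, 0.0, 0.0, 1.0]]
side [[-0.783, -0.622, -0.019, 0.521], [-0.439, 0.573, -0.693, 0.217], [0.442, -0.534, -0.721, 1.017], [0.0, 0.0, 0.0, 1.0]]
wrist [[0.019, -1.0, 0.0, 0.055], [-0.948, -0.018, 0.318, 0.545], [-0.318, -0.007, -0.948, 0.433], [0.0, 0.0, 0.0, 1.0]]
```

The outside cameras put the fingertips at about z = 0.093 while the reported TCP is 0.060. The tips therefore stand about 30 mm higher than the text implies at this opening. I'll lower in small steps, watching force and picture.

>>> {"api": "play_rows", "payload": {
  "deltas": [0.6, -0.05, 0, 0.5, 0, 0.6, 0, 0, 0.5, 0, 0.6, 0, 0, 0, 0]
}}

```text
t: 3.75
tcp_pos: [0.5703, 0.0651, 0.0488]
tool_rot: [3.141, 0.001, 0.019]
force: [-0.2, 0.0, -0.1]
finger_gap: 0.0512
```

```bash
python3 - <<'E'
from h import *
s=readout.read_state();print(s['t'],s['tcp_pos'],s['force'])
a,_=snap('wrist','w3');b,_=snap('scene','sc3')
A=cv2.resize(a[200:370,170:390],(440,340));B=cv2.resize(b[110:240,190:330],(366,340))
cv2.imwrite('pics/c3.png',np.hstack([A,B])[:,:,::-1])
E
```

```text
3.75 [0.57031737 0.06511017 0.04878912] [-0.24267779  0.0485806  -0.05397999]
```

View pics/c3.png

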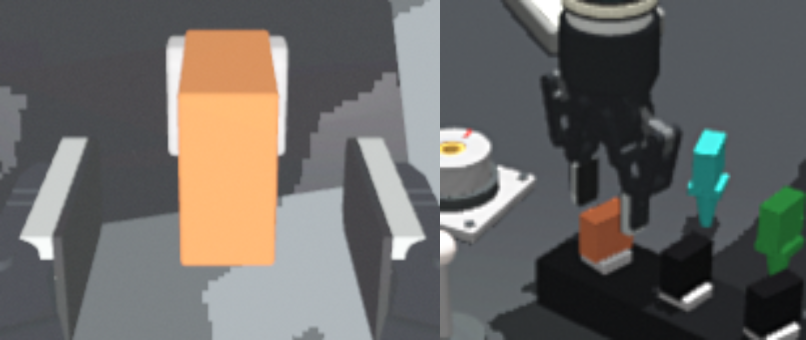

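The tips are still only about 1 cm below the block's top and nothing is touching. I'll lower another 1.4 cm in steps.

>>> {"api": "play_rows", "payload": {
  "deltas": [0.6, 0.05, 0, 0.4, 0, 0.6, 0, 0, 0.2, 0, 0.6, 0, 0, 0, 0]
}}

```text
t: 4.15
tcp_pos: [0.5712, 0.0651, 0.0431]
tool_rot: [3.141, 0.001, 0.019]
force: [-0.4, 0.5, -0.1]
finger_gap: 0.0511
```

>>> {"api": "play_rows", "payload": {
  "deltas": [0.6, 0, 0, 0.3, 0, 0.6, 0, 0, 0.3, 0, 0.6, 0, 0, 0.2, 0, 0.6, 0, 0, 0, 0]
}}

```text
t: 4.55
tcp_pos: [0.5712, 0.0651, 0.0351]
tool_rot: [3.141, 0.001, 0.019]
force: [-0.0, 0.4, 0.7]
finger_gap: 0.0516
```

```bash
python3 - <<'E'
from h import *
s=readout.read_state();print(s['t'],s['tcp_pos'],s['force'])
a,_=snap('wrist','w4');b,_=snap('scene','sc4');c,_=snap('side','sd4')
A=cv2.resize(a[200:370,170:390],(440,340));B=cv2.resize(b[110:240,190:330],(366,340))
cv2.imwrite('pics/c4.png',np.hstack([A,B])[:,:,::-1])
cv2.imwrite('pics/c4s.png',cv2.resize(c[130:220,250:340],None,fx=6,fy=6,interpolation=cv2.INTER_CUBIC)[:,:,::-1])
E
```

```text
4.55 [0.57122371 0.06506206 0.03513934] [-0.00414422  0.4249211   0.74470541]
```

View pics/c4.png

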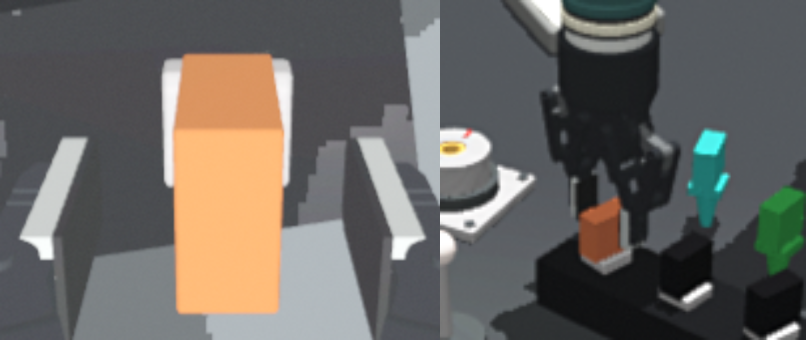

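View pics/c4s.png

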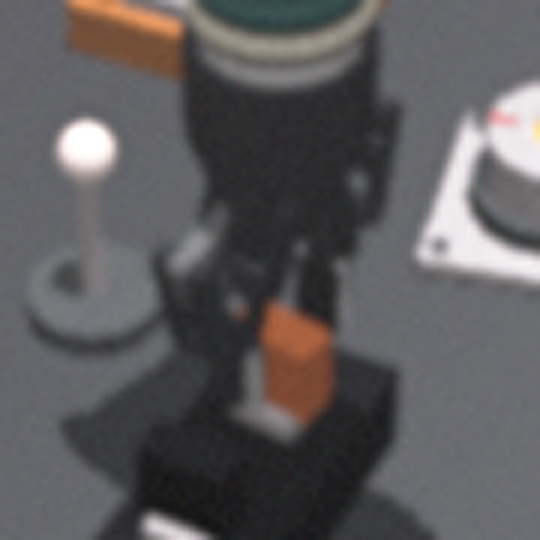

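>>> {"api": "play_rows", "payload": {
  "deltas": [0.6, 0, 0, 0.3, 0, 0.4, 0, 0, 0, 0, 0.2, 0, 0, 0, 0, 0, 0, 0, 0, 0, 0, 0, 0, 0, 0, 0, 0, 0, 0, 0, 0, 0, 0, 0, 0, 0, 0, 0, 0, 0],
  "squeeze": 50
}}

```text
t: 5.5
tcp_pos: [0.5715, 0.0649, 0.0326]
tool_rot: [3.141, -0.0, 0.019]
force: [-0.9, -1.2, 1.3]
finger_gap: 0.0191
```

```bash
python3 - <<'E'
from h import *
s=readout.read_state();print(s['t'],s['tcp_pos'],s['force'],s['wrist_torque'])
a,_=snap('wrist','w5');b,_=snap('scene','sc5')
A=cv2.resize(a[200:370,170:390],(440,340));B=cv2.resize(b[110:240,190:330],(366,340))
cv2.imwrite('pics/c5.png',np.hstack([A,B])[:,:,::-1])
E
```

```text
5.5 [0.57154513 0.06493886 0.03259778] [-0.85499343 -1.23123899  1.2779864 ] [-0.0691988   0.07900719 -0.03979035]
```

View pics/c5.png

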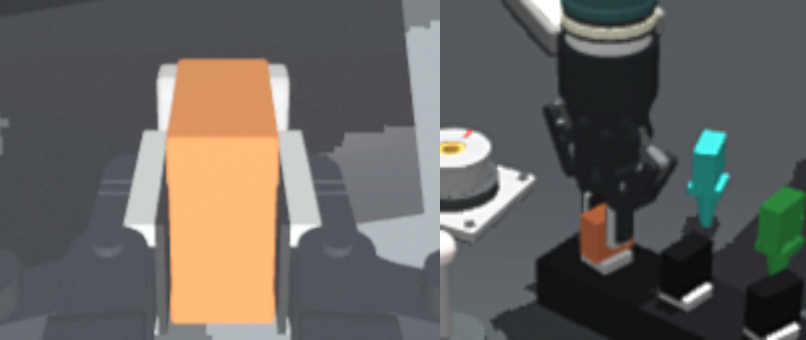

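The block is gripped, with gap 19.1 mm. Lifting, then moving beside the chuck to look.

>>> {"api": "play_rows", "payload": {
  "deltas": [0, 0, 0, -0.5, 0, 0, 0, 0, -1, 0, 0, 0, 0, -1.5, 0, 0, 0, 0, -2, 0, 0, 0, 0, -2, 0, 0, 0, 0, -2, 0, 0, 0, 2, 0, 0, 0, 0, 3, 0, 0, 0, 0, 3, 0, 0, 0, 0, 3, 0, 0, 0, 0, 3, 0, 0, 0, 0, 2.5, 0, 0, 0, 0, 0, 0, 0, 0, 0, 0, 0, 0]
}}

```text
t: 7.0
tcp_pos: [0.5744, -0.1005, 0.1233]
tool_rot: [-3.141, -0.0, 0.017]
force: [-0.0, 0.5, -4.5]
finger_gap: 0.0191
```

```bash
python3 - <<'E'
from h import *
s=readout.read_state();print(s['t'],s['tcp_pos'],s['tool_rot'],s['force'],s['wrist_torque'],s['finger_gap'])
a,_=snap('wrist','w6');b,_=snap('scene','sc6');c,_=snap('side','sd6')
B=cv2.resize(b[70:230,140:290],(400,427));C=cv2.resize(c[80:240,250:400],(400,427))
cv2.imwrite('pics/c6.png',np.hstack([B,C])[:,:,::-1])
E
```

```text
7.0 [ 0.57443302 -0.1004838   0.12333813] [-3.14141416e+00 -4.17851441e-04  1.72822612e-02] [-0.01914424  0.49939277 -4.5234806 ] [ 1.00103943e-01  4.13154681e-05 -4.46102404e-03] 0.019075092042224313
```

View pics/w6.png

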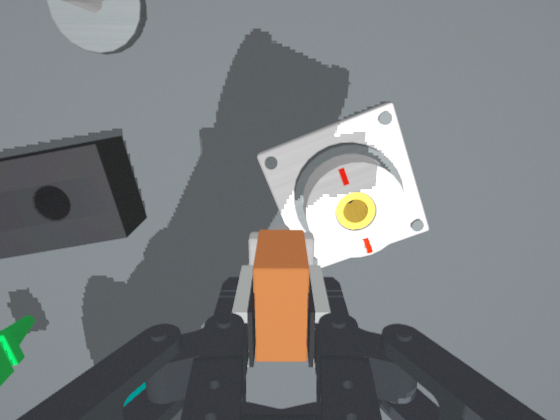

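View pics/c6.png

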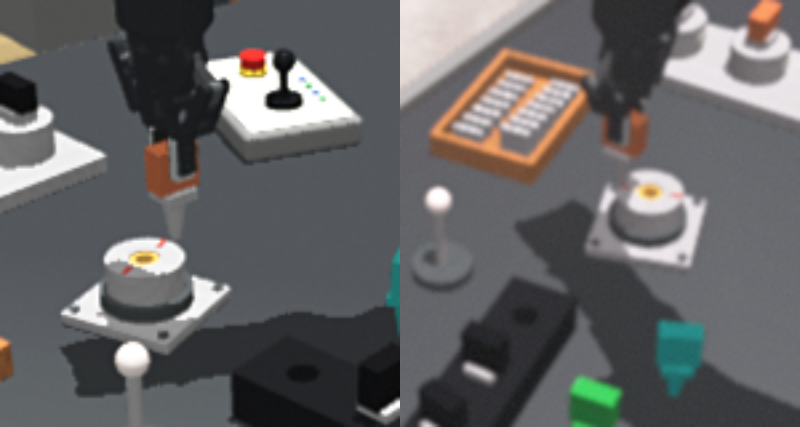

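The electrode is held upright, weighs about 4.5 N, and its hole in the rack is empty. The chuck is clear in the wrist view: marks near (344,176) and (368,245), bore (356,211).

```bash
cat > ck.py <<'E'
from h import *
import sys
def chuck(n,box,z=.055):
    im,d=load(n);hsv=cv2.cvtColor(im,cv2.COLOR_RGB2HSV);u0,v0,u1,v1=box
    m=(((hsv[...,0]<6)|(hsv[...,0]>174))&(hsv[...,1]>120)).astype(np.uint8)
    k=np.zeros_like(m);k[v0:v1,u0:u1]=1;m*=k
    kk,l,st,c=cv2.connectedComponentsWithStats(m)
    I=[i for i in range(1,kk) if st[i,4]>8]
    P=[onz(d,*c[i],z) for i in I]
    for i in I: print(st[i],c[i])
    a,b=P; e=a-b;print('mid',(a+b)/2,'ang',np.degrees(np.arctan2(e[1],e[0])),'len',np.linalg.norm(e))
    y=(((hsv[...,0]>20)&(hsv[...,0]<35))&(hsv[...,1]>120)).astype(np.uint8)*k
    ct=max(cv2.findContours(y,0,1)[0],key=cv2.contourArea);E=cv2.fitEllipse(ct);print('brass',E)
    for zz in(.055,.051,.047): print(zz,onz(d,*E[0],zz))
    return [c[i] for i in I],E[0]
if __name__=='__main__':
    chuck('w6',(290,130,410,270))
    im,d=load('w6')
    cv2.imwrite('pics/c7.png',cv2.resize(im[215:375,220:340],None,fx=3.7,fy=3.7,interpolation=cv2.INTER_CUBIC)[:,:,::-1])
E
python3 ck.py
```

```text
[339 168  10  17  89] [343.37078652 176.17977528]
[363 238   6  10  25] [365.72 241.76]
[367 245   5   8  15] [368.86666667 248.8       ]Traceback (most recent call last):
  File "ck.py", line 17, in <module>
    chuck('w6',(290,130,410,270))
    ~~~~~^^^^^^^^^^^^^^^^^^^^^^^^
  File "ck.py", line 11, in chuck
    a,b=P; e=a-b;print('mid',(a+b)/2,'ang',np.degrees(np.arctan2(e[1],e[0])),'len',np.linalg.norm(e))
    ^^^
ValueError: too many values to unpack (expected 2)
```

```bash
sed -i 's/    kk,l,st,c=cv2/    m=cv2.morphologyEx(m,cv2.MORPH_CLOSE,np.ones((5,5)))\n    kk,l,st,c=cv2/' ck.py; python3 ck.py
```

```text
[339 168  10  17  89] [343.37078652 176.17977528]
[363 238   9  15  66] [367.39393939 245.09090909]
mid [ 0.57187927 -0.15124407  0.055     ] ang 22.465805709612415 len 0.054391836613126944
brass ((354.79052734375, 211.89561462402344), (25.96418571472168, 29.523632049560547), 33.324405670166016)
0.055 [ 0.57172574 -0.1505855   0.055     ]
0.051 [ 0.57036239 -0.15144738  0.051     ]
0.047 [ 0.56899904 -0.15230926  0.047     ]
```

View pics/c7.png

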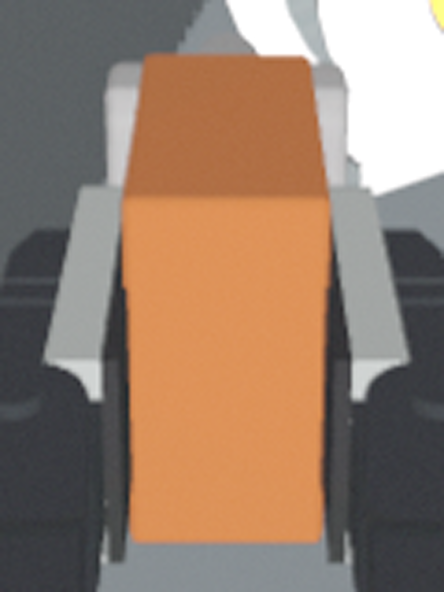

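>>> {"api": "play_rows", "payload": {
  "deltas": [0, 0, 2.5, 0, 0, 0, 0, 2.5, 0, 0, 0, 0, 2.5, 0, 0, 0, 0, 2.5, 0, 0, 0, 0, 0, 0, 0, 0, 0, 0, 0, 0]
}}

```text
t: 7.75
tcp_pos: [0.5766, -0.199, 0.1224]
tool_rot: [-3.141, 0.0, 0.019]
force: [0.3, 1.3, -4.3]
finger_gap: 0.0191
```

```bash
python3 - <<'E'
from h import *
from ck import chuck
s=readout.read_state();print(s['t'],s['tcp_pos'],s['tool_rot'])
snap('wrist','w7');
im,d=load('w6')
c=[(220+u/3.7-.4,215+v/3.7-.4) for u,v in((123,198),(330,198),(322,541),(132,541))]
P=np.array([onz(d,*q,.1827) for q in c]);print('block top',P.mean(0),np.degrees(np.arctan2(*(P[0]+P[1]-P[2]-P[3])[1::-1])),P[0]-P[1],P[0]-P[3])
chuck('w7',(140,130,270,280))
E
```

```text
7.75 [ 0.57655414 -0.19904288  0.12243761] [-3.14078002e+00  4.27250179e-04  1.92917250e-02]
block top [ 0.57393817 -0.09905756  0.1827    ] 1.0669056197560134 [-3.36006466e-04  1.97104409e-02 -2.77555756e-17] [ 3.98815653e-02  6.81509572e-04 -2.77555756e-17]
[191 169  11  17  92] [195.93478261 177.06521739]
[224 239  11  15  77] [228.87012987 246.02597403]
mid [ 0.57175646 -0.1506279   0.055     ] ang 22.578329990482988 len 0.05432630125477578
brass ((213.45877075195312, 211.2146453857422), (34.70713806152344, 37.99684143066406), 110.80589294433594)
0.055 [ 0.57279267 -0.1510444   0.055     ]
0.051 [ 0.57140437 -0.15031003  0.051     ]
0.047 [ 0.57001607 -0.14957566  0.047     ]
```

View pics/w7.png

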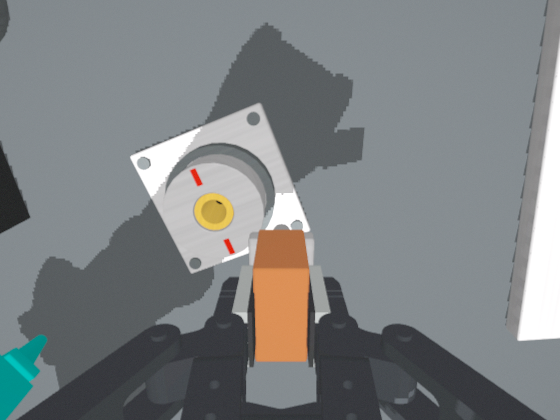

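The two views agree: chuck axis about (0.5718, −0.1509) in the wrist camera, mark spacing 54.3 mm at z = 0.055 (54 expected), mark angle 22.5°. I'll move over it with the turn-back of 40° from the final yaw.

>>> {"api": "play_rows", "payload": {
  "deltas": [0, -0.08, -1.17, 0, 0, 0, -0.08, -1.17, 0, 0, 0, -0.09, -1.17, 0, 0, 0, -0.09, -1.17, 0, 0, 0, 0, 0, 0, 4.7, 0, 0, 0, 0, 4.7, 0, 0, 0, 0, 4.7, 0, 0, 0, 0, 4.6, 0, 0, 0, 0, 0, 0, 0, 0, 0, 0]
}}

```text
t: 8.8
tcp_pos: [0.5723, -0.1521, 0.1225]
tool_rot: [-3.141, 0.0, -0.304]
force: [-1.0, 0.8, -4.7]
finger_gap: 0.0193
```

```bash
python3 - <<'E'
from h import *
s=readout.read_state();print(s['t'],s['tcp_pos'],s['tool_rot'],s['force'],s['wrist_torque'],s['joints'])
b,_=snap('scene','sc8');c,_=snap('side','sd8')
B=cv2.resize(b[90:210,140:250],None,fx=3.6,fy=3.6,interpolation=cv2.INTER_CUBIC);C=cv2.resize(c[80:200,290:400],None,fx=3.6,fy=3.6,interpolation=cv2.INTER_CUBIC)
cv2.imwrite('pics/c8.png',np.hstack([B,C])[:,:,::-1])
E
```

```text
8.8 [ 0.57229803 -0.15208595  0.12246344] [-3.14145471e+00  2.56271893e-04 -3.04291392e-01] [-1.04456385  0.78103427 -4.65497295] [ 0.10297867  0.00090331 -0.03129898] [-0.12454181  0.55914968  0.43528022  1.98705979 -0.3677166   0.67209752
 -1.3312783 ]
```

View pics/c8.png

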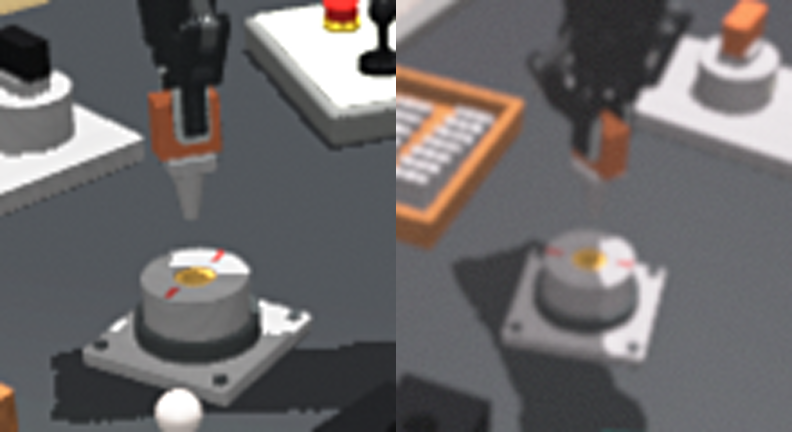

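```bash
python3 - <<'E'
from h import *
for n,o,tip,bore in(('sc8',(140,90),(191,216),(194.5,278)),('sd8',(290,80),(198,210),(193,259))):
    im,d=load(n)
    T=(o[0]+tip[0]/3.6,o[1]+tip[1]/3.6);B=(o[0]+bore[0]/3.6,o[1]+bore[1]/3.6)
    print(n,T,B,'tip@.098',onz(d,*T,.098),'bore@.051',onz(d,*B,.051), [proj(d,(.5723,-.1521,z)) for z in(.098,.051)])
    cv2.imwrite('pics/z'+n+'.png',cv2.resize(im[int(T[1])-25:int(T[1])+30,int(T[0])-25:int(T[0])+25],None,fx=10,fy=10,interpolation=cv2.INTER_CUBIC)[:,:,::-1]); print(int(T[0])-25,int(T[1])-25)
E
```

```text
sc8 (193.05555555555554, 150.0) (194.02777777777777, 167.22222222222223) tip@.098 [ 0.57531239 -0.14692365  0.098     ] bore@.051 [ 0.57387461 -0.14994133  0.051     ] [(np.float64(192.85717273931215), np.float64(148.8016617097183)), (np.float64(194.05777373256922), np.float64(166.66298425678158))]
168 125
sd8 (345.0, 138.33333333333331) (343.6111111111111, 151.94444444444446) tip@.098 [ 0.5738813  -0.15731526  0.098     ] bore@.051 [ 0.57378427 -0.15656644  0.051     ] [(np.float64(344.4287798597117), np.float64(139.49514929519833)), (np.float64(343.1704897037383), np.float64(152.9626315267848))]
320 113
```

View pics/zsc8.png

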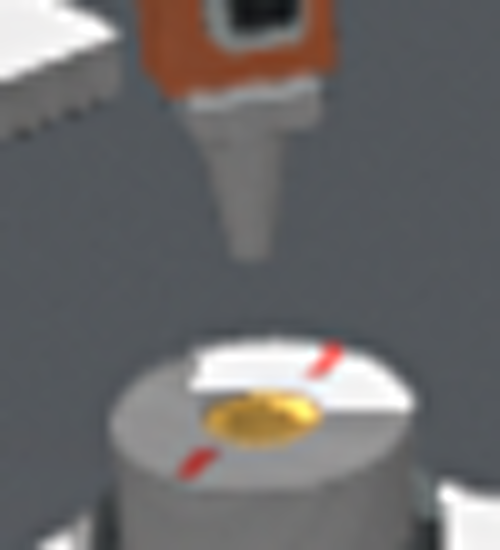

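View pics/zsd8.png

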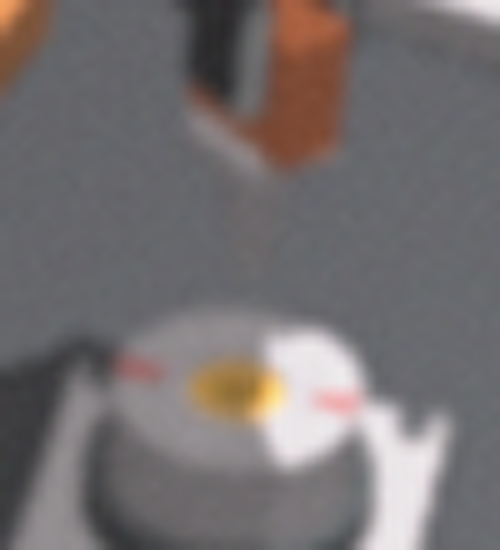

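Both outside views show the tip over the bore, matching the predicted columns to within about 1 px. Descending into the bore.

>>> {"api": "play_rows", "payload": {
  "deltas": [0, 0, 0, 1, 0, 0, 0, 0, 1, 0, 0, 0, 0, 1, 0, 0, 0, 0, 1, 0, 0, 0, 0, 0.8, 0, 0, 0, 0, 0.5, 0, 0, 0, 0, 0, 0]
}}

```text
t: 9.6
tcp_pos: [0.5717, -0.153, 0.0685]
tool_rot: [3.141, 0.002, -0.307]
force: [0.1, -0.3, -4.0]
finger_gap: 0.0195
```

```bash
python3 - <<'E'
from h import *
s=readout.read_state();print(s['t'],s['tcp_pos'],s['tool_rot'],s['force'],s['wrist_torque'],s['joints'])
b,_=snap('scene','sc9');c,_=snap('side','sd9')
B=cv2.resize(b[130:185,165:225],None,fx=7,fy=7,interpolation=cv2.INTER_CUBIC)[:, :400];C=cv2.resize(c[110:165,315:375],None,fx=7,fy=7,interpolation=cv2.INTER_CUBIC)[:,:400]
cv2.imwrite('pics/c9.png',np.hstack([B,C])[:,:,::-1])
E
```

```text
9.6 [ 0.57169713 -0.15298329  0.06854792] [ 3.14142229e+00  1.67196758e-03 -3.07192362e-01] [ 0.10888043 -0.27070045 -3.98907356] [-0.00417181  0.02773187  0.02329221] [-0.08140021  0.63360862  0.38009067  2.01427993 -0.41871931  0.5706021
 -1.28916071]
```

View pics/c9.png

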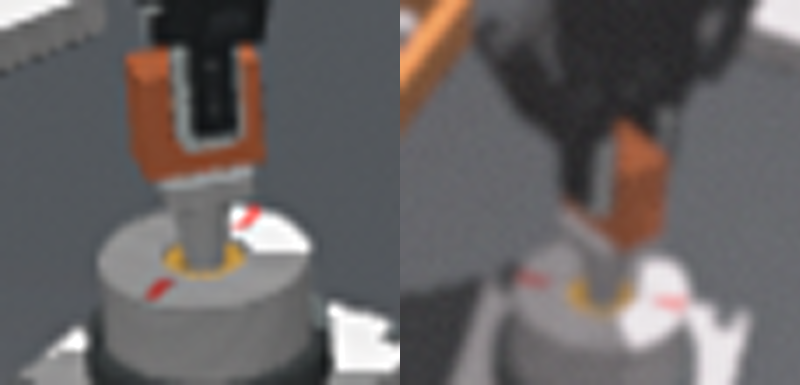

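>>> {"api": "play_rows", "payload": {
  "deltas": [0, 0, 0, 0.4, 0, 0, 0, 0, 0.3, 0, 0, 0, 0, 0.2, 0, 0, 0, 0, 0, 0]
}}

```text
t: 10.1
tcp_pos: [0.5721, -0.1529, 0.0602]
tool_rot: [-3.141, 0.001, -0.307]
force: [0.2, 0.1, -4.0]
finger_gap: 0.0191
```

>>> {"api": "play_rows", "payload": {
  "deltas": [0, 0, 0, 0.1, 0, 0, 0, 0, 0.1, 0, 0, 0, 0, 0, 0]
}}

```text
t: 10.4
tcp_pos: [0.5725, -0.1528, 0.0585]
tool_rot: [-3.141, -0.0, -0.307]
force: [0.5, 0.8, -4.3]
finger_gap: 0.0191
```

>>> {"api": "play_rows", "payload": {
  "deltas": [0, 0, 0, 0.1, 0, 0, 0, 0, 0.1, 0, 0, 0, 0, 0, 0]
}}

```text
t: 10.7
tcp_pos: [0.5724, -0.1525, 0.0564]
tool_rot: [-3.141, 0.0, -0.307]
force: [0.1, 1.6, -2.8]
finger_gap: 0.019
```

>>> {"api": "play_rows", "payload": {
  "deltas": [0, 0, 0, 0.1, 0, 0, 0, 0, 0, 0]
}}

```text
t: 10.9
tcp_pos: [0.5725, -0.1524, 0.0555]
tool_rot: [-3.141, 0.0, -0.307]
force: [0.6, 2.7, -2.8]
finger_gap: 0.0194
```

>>> {"api": "play_rows", "payload": {
  "deltas": [0, -0.03, -0.09, 0, 0, 0, 0, 0, 0, 0]
}}

```text
t: 11.1
tcp_pos: [0.5725, -0.1523, 0.0555]
tool_rot: [3.141, -0.0, -0.307]
force: [1.2, 2.4, -4.3]
finger_gap: 0.019
```

>>> {"api": "play_rows", "payload": {
  "deltas": [0, 0, 0, 0.1, 0, 0, 0, 0, 0, 0]
}}

```text
t: 11.3
tcp_pos: [0.5725, -0.1523, 0.0549]
tool_rot: [-3.141, -0.0, -0.307]
force: [-0.4, 3.1, 0.7]
finger_gap: 0.0193
```

>>> {"api": "play_rows", "payload": {
  "deltas": [0, -0.03, -0.09, 0, 0, 0, 0, 0, 0, 0, 0, 0, 0, 0, 0]
}}

```text
t: 11.6
tcp_pos: [0.5725, -0.1522, 0.0548]
tool_rot: [3.141, -0.001, -0.308]
force: [-0.2, -0.2, 0.5]
finger_gap: 0.019
```

>>> {"api": "play_rows", "payload": {
  "deltas": [0, 0, 0, 0.1, 0, 0, 0, 0, 0, 0]
}}

```text
t: 11.8
tcp_pos: [0.5725, -0.1521, 0.0541]
tool_rot: [3.141, -0.001, -0.308]
force: [-1.2, -0.2, 4.7]
finger_gap: 0.0191
```

```bash
python3 - <<'E'
from h import *
s=readout.read_state();print(s['t'],s['tcp_pos'],s['tool_rot'],s['force'],s['wrist_torque'])
E
```

```text
11.8 [ 0.57252322 -0.1521471   0.0541351 ] [ 3.14105238e+00 -9.70254166e-04 -3.07759314e-01] [-1.23664066 -0.15371961  4.73718718] [0.01571952 0.20019274 0.05474409]
```

Seating contact reached with near-zero side force. The contact push is about 9 N (Fz + 4.4 N weight), so I'll bring it to about 15 N.

>>> {"api": "play_rows", "payload": {
  "deltas": [0, 0, 0, 0.1, 0, 0, 0, 0, 0.05, 0, 0, 0, 0, 0, 0, 0, 0, 0, 0, 0]
}}

```text
t: 12.2
tcp_pos: [0.5726, -0.1522, 0.0535]
tool_rot: [-3.142, -0.001, -0.308]
force: [-1.7, 0.7, 11.8]
finger_gap: 0.0194
```

>>> {"api": "play_rows", "payload": {
  "deltas": [0, 0, 0, 0, -4, 0, 0, 0, 0, -4, 0, 0, 0, 0, 0]
}}

```text
t: 12.5
tcp_pos: [0.5726, -0.1523, 0.0533]
tool_rot: [3.141, -0.001, -0.167]
force: [-1.2, 0.4, 9.1]
finger_gap: 0.0191
```

```bash
python3 - <<'E'
from h import *
s=readout.read_state();print(s['t'],s['tcp_pos'],s['tool_rot'],s['force'],s['wrist_torque'])
E
```

```text
12.5 [ 0.57255352 -0.15229331  0.05330563] [ 3.14138764e+00 -1.27036665e-03 -1.67170486e-01] [-1.23996873  0.44100364  9.05924158] [0.04703216 0.48291441 0.10489012]
```

>>> {"api": "play_rows", "payload": {
  "deltas": [0, 0, 0, 0.05, -4, 0, 0, 0, 0, -4, 0, 0, 0, 0, 0]
}}

```text
t: 12.8
tcp_pos: [0.5725, -0.1524, 0.053]
tool_rot: [3.141, -0.001, -0.028]
force: [-1.9, 0.3, 10.3]
finger_gap: 0.0196
```

```bash
python3 - <<'E'
from h import *
s=readout.read_state();print(s['t'],s['tcp_pos'],s['tool_rot'],s['force'],s['wrist_torque'])
im,_=snap('wrist','w10');cv2.imwrite('pics/c10.png',im[130:390,170:390][:,:,::-1])
E
```

```text
12.8 [ 0.57250639 -0.1524007   0.05299684] [ 3.14120952e+00 -1.19274074e-03 -2.76422044e-02] [-1.86933001  0.34595922 10.34488152] [0.06178491 0.53092628 0.06461879]
```

View pics/c10.png

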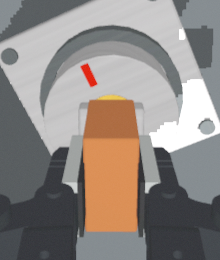

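The block turns with the jaws (no slip seen); the red mark is visible at (88,75) in the crop. Continuing the turn with the push topped up.

>>> {"api": "play_rows", "payload": {
  "deltas": [0, -0.04, 0, 0.04, -4, 0, 0, 0, 0.02, -4, 0, 0, 0, 0, 0]
}}

```text
t: 13.15
tcp_pos: [0.5725, -0.1525, 0.0527]
tool_rot: [3.141, -0.002, 0.112]
force: [-2.3, 0.1, 12.7]
finger_gap: 0.019
```

```bash
python3 - <<'E'
from h import *
s=readout.read_state();print(s['t'],s['tcp_pos'],s['tool_rot'],s['force'],s['wrist_torque'])
E
```

```text
13.15 [ 0.572514   -0.1524937   0.05271932] [ 3.14077015e+00 -1.78483723e-03  1.12119806e-01] [-2.28894738  0.07947071 12.70894506] [0.05044835 0.55805607 0.11286866]
```

>>> {"api": "play_rows", "payload": {
  "deltas": [0, -0.05, 0, 0, -4, 0, 0, 0, 0, -4, 0, 0, 0, 0, 0]
}}

```text
t: 13.45
tcp_pos: [0.5724, -0.1526, 0.0527]
tool_rot: [3.14, -0.002, 0.252]
force: [-1.6, 0.4, 11.9]
finger_gap: 0.0188
```

>>> {"api": "play_rows", "payload": {
  "deltas": [0, 0, 0, 0.03, -4, 0, 0, 0, 0, -4, 0, 0, 0, 0, 0]
}}

```text
t: 13.75
tcp_pos: [0.5725, -0.1526, 0.0525]
tool_rot: [3.14, -0.002, 0.391]
force: [-1.7, 0.6, 12.1]
finger_gap: 0.019
```

```bash
python3 - <<'E'
from h import *
s=readout.read_state();print(s['t'],s['tcp_pos'],s['tool_rot'],s['force'],s['wrist_torque'])
im,d=snap('wrist','w11');cv2.imwrite('pics/c11.png',cv2.resize(im[130:390,170:390],None,fx=2.3,fy=2.3,interpolation=cv2.INTER_CUBIC)[:,:,::-1])
E
```

```text
13.75 [ 0.57246927 -0.15264197  0.05254028] [ 3.13971225e+00 -2.14342573e-03  3.90941790e-01] [-1.66574546  0.62545794 12.14247982] [0.05087114 0.44425818 0.07602315]
```

View pics/c11.png

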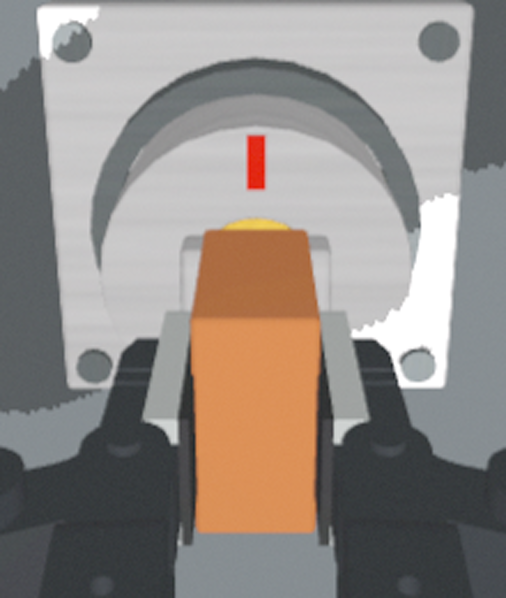

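The block's long side is in line with the red mark at tool yaw 22.4°, 40° turned. The settled torque reading is low (0.1 N m), so I'll sample it during motion with a small rock under the same push.

>>> {"api": "play_rows", "payload": {
  "deltas": [0, 0, 0, 0, -3]
}}

```text
t: 13.9
tcp_pos: [0.5725, -0.1527, 0.0525]
tool_rot: [3.139, -0.002, 0.442]
force: [-2.4, -0.5, 12.1]
finger_gap: 0.0195
```

```bash
python3 - <<'E'
from h import *
s=readout.read_state();print(s['t'],s['tcp_pos'],s['tool_rot'],s['force'],s['wrist_torque'],s['qd'].round(3))
E
```

```text
13.9 [ 0.57246456 -0.15272789  0.05251627] [ 3.13936071e+00 -1.85747555e-03  4.42044291e-01] [-2.4257998  -0.51599539 12.11396309] [ 0.03643234  0.50650065 -0.31303307] [ 0.101 -0.013 -0.143 -0.006  0.176 -0.01   0.37 ]
```

>>> {"api": "play_rows", "payload": {
  "deltas": [0, 0, 0, 0, 3]
}}

```text
t: 14.0
tcp_pos: [0.5725, -0.1527, 0.0525]
tool_rot: [3.14, -0.002, 0.391]
force: [-2.0, -0.2, 11.6]
finger_gap: 0.0191
```

```bash
python3 - <<'E'
from h import *
s=readout.read_state();print(s['t'],s['tcp_pos'],s['tool_rot'],s['force'],s['wrist_torque'],s['qd'].round(3))
E
```

```text
14.0 [ 0.57248447 -0.15269279  0.05250825] [ 3.13959045e+00 -2.11187967e-03  3.90512791e-01] [-1.97665584 -0.18724023 11.62733594] [0.0420532  0.47074521 0.22342357] [-0.109  0.012  0.152  0.007 -0.178  0.012 -0.383]
```

In motion the turning moment is about 0.3 N m, as expected for wedging. I'll settle and check the alignment numerically.

>>> {"api": "play_rows", "payload": {
  "deltas": [0, 0, 0, 0, 0, 0, 0, 0, 0, 0]
}}

```text
t: 14.2
tcp_pos: [0.5725, -0.1527, 0.0525]
tool_rot: [3.139, -0.002, 0.39]
force: [-1.1, 0.6, 13.2]
finger_gap: 0.019
```

```bash
cat > al.py <<'E'
from h import *
import sys
def al(n):
    im,d=load(n);hsv=cv2.cvtColor(im,cv2.COLOR_RGB2HSV)
    m=(((hsv[...,0]<6)|(hsv[...,0]>174))&(hsv[...,1]>180)&(im[...,0]>150)).astype(np.uint8);m[:130]=0;m[230:]=0;m[:,:200]=0;m[:,360:]=0
    c=max(cv2.findContours(m,0,1)[0],key=cv2.contourArea);r=cv2.minAreaRect(c)
    ys,xs=np.nonzero(m);P=np.array([onz(d,u,v,.054) for u,v in zip(xs,ys)])[:,:2];mu=P.mean(0)
    w,V=np.linalg.eigh(np.cov((P-mu).T));v=V[:,1];print('mark',mu,np.degrees(np.arctan2(v[1],v[0])))
    return mu
E
python3 - <<'E'
from h import *
from al import al
s=readout.read_state();print(s['t'],s['tcp_pos'],s['tool_rot'],s['force'],s['wrist_torque'])
snap('wrist','w12');al('w12')
im,d=load('w12')
cv2.imwrite('pics/c12.png',cv2.resize(im[225:375,235:330],None,fx=4,fy=4,interpolation=cv2.INTER_CUBIC)[:,:,::-1])
E
```

```text
14.2 [ 0.57248787 -0.15269937  0.05250107] [ 3.13936113e+00 -1.89170242e-03  3.89949896e-01] [-1.05876155  0.55047729 13.21249602] [ 0.05650645  0.4556926  -0.01234482]
mark [ 0.59686724 -0.14108553] -157.6463543200817
```

View pics/c12.png

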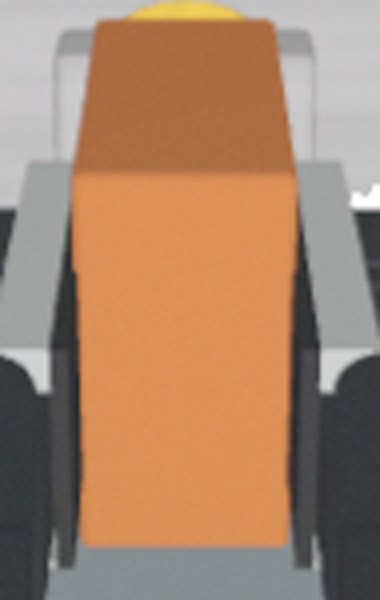

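```bash
python3 - <<'E'
from h import *
im,d=load('w12')
P=np.array([onz(d,235+u/4-.4,225+v/4-.4,.112) for u,v in((73,174),(297,174),(288,545),(80,545))])
e=P[0]+P[1]-P[2]-P[3];c=P.mean(0);print(c,np.degrees(np.arctan2(e[1],e[0])),np.linalg.norm(P[0]-P[3]))
m=np.array([.59687,-.14109])-c[:2];print('to mark',np.degrees(np.arctan2(m[1],m[0])),np.linalg.norm(m))
E
```

```text
[ 0.57191971 -0.15103559  0.112     ] 22.202107159494123 0.03982203891144524
to mark 21.733025161381665 0.026859479518753133
```

Block at 22.2° against the mark at 22.35°, centred on the chuck axis. Unload the push, then open.

>>> {"api": "play_rows", "payload": {
  "deltas": [0, 0, 0, -0.1, 0, 0, 0, 0, -0.1, 0, 0, 0, 0, 0, 0]
}}

```text
t: 14.55
tcp_pos: [0.5724, -0.1527, 0.0532]
tool_rot: [3.139, -0.002, 0.39]
force: [0.8, -1.3, 3.6]
finger_gap: 0.0191
```

>>> {"api": "play_rows", "payload": {
  "deltas": [0, 0, 0, -0.07, 0, 0, 0, 0, 0, 0]
}}

```text
t: 14.75
tcp_pos: [0.5724, -0.1526, 0.0534]
tool_rot: [3.139, -0.001, 0.39]
force: [1.7, -2.5, 1.6]
finger_gap: 0.019
```

>>> {"api": "play_rows", "payload": {
  "deltas": [0.3, 0, 0, 0, 0, 0.4, 0, 0, 0, 0, 0.5, 0, 0, 0, 0, 0.6, 0, 0, 0, 0, 0.6, 0, 0, 0, 0, 0.6, 0, 0, 0, 0]
}}

```text
t: 15.35
tcp_pos: [0.5713, -0.1511, 0.0532]
tool_rot: [-3.141, 0.0, 0.391]
force: [-0.8, -0.1, 0.0]
finger_gap: 0.0516
```

```bash
python3 - <<'E'
from h import *
s=readout.read_state();print(s['t'],s['tcp_pos'],s['tool_rot'],s['force'],s['wrist_torque'])
im,d=snap('wrist','w13');cv2.imwrite('pics/c13.png',cv2.resize(im[130:390,170:390],None,fx=2.3,fy=2.3,interpolation=cv2.INTER_CUBIC)[:,:,::-1])
E
```

```text
15.35 [ 0.57125515 -0.15114546  0.05324047] [-3.14136150e+00  2.04228678e-04  3.91082912e-01] [-0.79967641 -0.0535231   0.01851682] [-0.05736871  0.01431444  0.01069171]
```

View pics/c13.png

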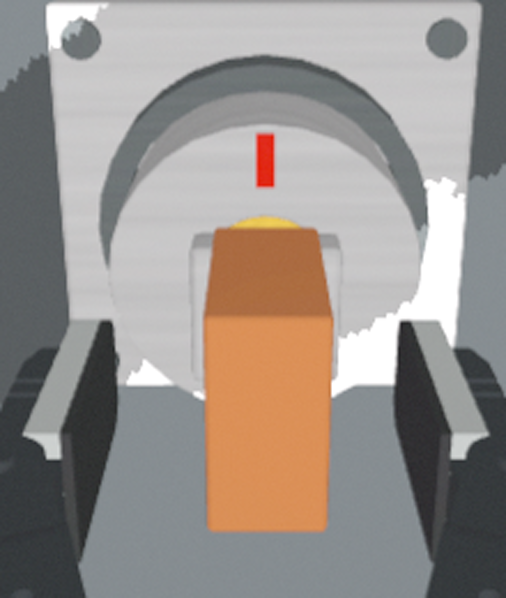

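Released: the block stands alone with free gaps both sides, in line with the mark. Backing off straight up.

>>> {"api": "play_rows", "payload": {
  "deltas": [0.6, 0, 0, -0.5, 0, 0.6, 0, 0, -1, 0, 0.6, 0, 0, -1.5, 0, 0.6, 0, 0, -2, 0, 0.6, 0, 0, -2, 0, 0.6, 0, 0, -2, 0, 0.6, 0, 0, -2, 0, 0.6, 0, 0, -2, 0, 0.6, 0, 0, -1, 0, 0.6, 0, 0, 0, 0, 0.6, 0, 0, 0, 0]
}}

```text
t: 16.5
tcp_pos: [0.571, -0.1511, 0.1933]
tool_rot: [-3.141, 0.0, 0.391]
force: [0.2, 0.5, -0.0]
finger_gap: 0.0512
```

```bash
python3 - <<'E'
from h import *
s=readout.read_state();print(s['t'],s['tcp_pos'],s['tool_rot'],s['force'])
a,d=snap('wrist','w14');b,_=snap('scene','sc14');c,_=snap('side','sd14')
cv2.imwrite('pics/c14.png',np.hstack([cv2.resize(b[110:260,140:340],(400,300)),cv2.resize(c[110:260,230:430],(400,300))])[:,:,::-1])
E
```

```text
16.5 [ 0.57103595 -0.15109505  0.19331795] [-3.14138478e+00  6.45426205e-05  3.91070130e-01] [ 0.18940197  0.54819459 -0.01234538]
```

View pics/w14.png

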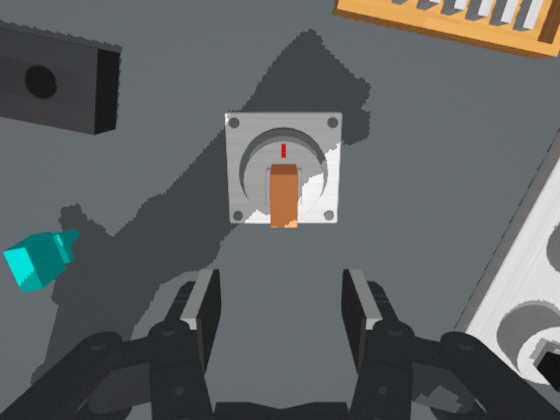

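View pics/c14.png

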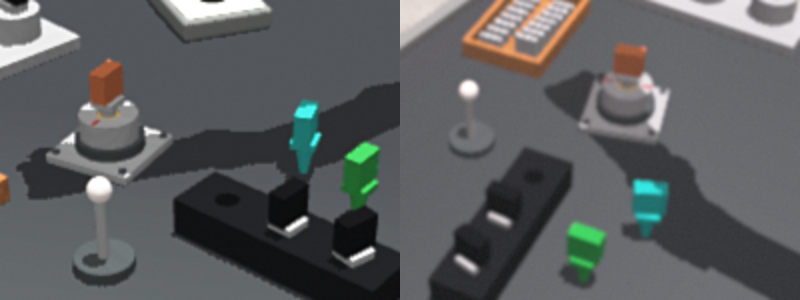

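The electrode stands upright in the bore with its long side on the red marks, and everything else is where it was. Handing in.

```bash
python3 -c "
from rig import workorder,readout
print(workorder.finish_job(), readout.read_state()['t'])"
```

```text
the job is handed in; nothing more can be done
the job is handed in; nothing more can be done
```

I took the copper electrode out of the black rack, stood it in the chuck and turned it 40° under a push of 13–18 N. I then released it, backed off 14 cm and handed the job in at about 16.6 s.

**Last checks**
- **Alignment:** just before release, the block's long side read 22.2° against 22.35° for the red marks, and the block sat on the chuck's axis. The pictures after letting go show it still upright and in line with the marks.
- **Force on the chuck:** the readings reached about 17.6 N, including the electrode's weight, so they stayed under 25 N.
- **Wedging:** a pull test was not done, so the hold is inferred. The moment while turning was about 0.3 N m, at the low end of the expected range, and only about 0.1 N m in the pauses. During the turn I rocked it 3° past and back once to measure that moment. The tool sank about 1 mm during the turn, more than the "some tenths" expected; I did not find out why.
- **Other things:** in the final pictures the spares, the ball and the green and turquoise look-alikes look unmoved. I did not check the caliper and scanner in those pictures, but the arm never went near them.

**Disagreements with the task text**
- At about 51 mm opening the fingertips stood about 33 mm higher than the reported TCP, so I set the grip height from the cameras.
- The block's long side lay across the rack, not along it.

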